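# Open the sprung ring tray

### The arm

A 6-joint arm with a two-finger parallel gripper is mounted at the origin on the work surface. World frame = base frame: x ahead of the robot, y to its left, z up, the work surface at z = 0. Lengths are in m, angles in degrees, forces in N, time in s.
With the tool pointing down it reaches from about 0.375 to 0.925 m from the base axis. Payload 5.7 kg.
Tool frame: the origin (TCP) lies midway between the tips of the shut fingers; the grasp point (between the pads) lies 19 mm behind it; z points along the fingers, y is the line along which they close (so a half turn about z gives the same grasp; the last joint's range is limited). The gripper opens to 88 mm and grips with 3 to 60 N. Pads are 20 mm wide; open, the fingers measure 115 mm over their backs; the gripper's body (75 mm by 178 mm) begins 61 mm behind the grasp point.
Start: joints at [65.369, 20.558, 86.54, -0, 72.909, -6.595], TCP at [0.186, 0.57, 0.223] pointing down, gripper open.
Joint ranges: [-170.27, 170.27], [-57.76, 135], [12.27, 136.19], [-55.21, 235.2], [11.17, 155.16], [-170.74, 170.74]. Speed limits (degrees/s): [136.94, 136.94, 180, 180, 180, 180].

### API

Orientations are given as [roll, pitch, yaw] about the fixed x, y, z axes, in that order (R = Rz(yaw) Ry(pitch) Rx(roll)).
In Python, from plant import r gives the robot as it stands. The module is installed in compiled form; this text tells all that it offers. Calls block until the motion is done:
- r.reach(position, orientation): joint-space move of the TCP to a pose.
- r.move_linear(position, rot=None, velocity=0.15, max_force=None): straight line of the TCP; rot=None keeps the orientation; velocity is the mean speed in m/s. With max_force (N) it stops when the force on the tool has changed by that much, and returns True; else False.
- r.set_joints(angles): joint-space move.
- r.gripper_to(opening): finger opening in m; the grip force is fixed at half the most; returns when the fingers have stopped.
- r.hold(seconds).
- r.ik(position, orientation): joint angles nearest the present ones, or None.
- r.read_state(): the state.
- r.get_image(name): name is "side" or "top" or "wrist"; returns a dict with "img" (400x640x3 uint8, red, green, blue), "z_map" (400x640 float32, m along the optical axis (not along the pixel's ray), 0 where there is no reading), "fx", "fy", "cx", "cy" (pixels), "k1" (the pictures are not rectified: a ray, as slopes to the right and down, at radius r is drawn at 1 + k1 r^2 times it, then the intrinsics apply), "view" (4x4, takes a point from world to camera coordinates). Camera axes: x right, y up, looking along -z (the intrinsics and any distortion apply to the point x, -y, -z); pixel columns grow to the right and rows downward; lengths in m; the calibration is good to about 2 mm. A picture is of the moment at which its call begins.
A pose or a line that the arm cannot do raises r.PlanningError and nothing moves.
- r.finish_job(): hands the job in; it is judged then, once.
The state is a dict: "time": time; "qpos": joint angles; "joint_vel": joint speeds; "tau": joint torques, N m; "ee_pos": TCP position; "tool_rot": TCP orientation; "wrist_force": force on the tool from outside, world axes, zero at the start; "ft_torque": the same for the moment, N m; "gripper_width": finger opening in m; "grip_force": force on a finger pad.
Only numpy, scipy, OpenCV 4.12 (cv2) and the standard library are available. Lean on these libraries where they do the work, as an engineer would, in place of code of your own. Each camera call takes 0.05 s, during which the arm holds its last target. There are 200 camera calls.

### The job

Open the ring cabinet on the jeweller's bench: twist the catch knob on its sloping plate clockwise to its stop so that the tray pops loose, let the knob go so that it springs fully back, then pull the tray out by its handle to its stop and let go. Leave the tools, pots and other things on the bench and on the cabinet where they are.

Things in the scene. Friction and masses are not known exactly. Their poses are not given: they have to be found in the camera images.
- cabinet: fixed dark-wood ring cabinet, 200 deep (x) x 220 wide (y) mm. Origin: on the bench under the middle of its front face; x points into the cabinet, y to its left as the robot sees it, z up. The front face is upright and 85 mm high; above it an aluminium plate slopes up and back at 26 degrees from level (120 mm in x, rising to 144 mm); behind it the top is flat, 80 mm deep
- catch (a joint): angle (rad) of the catch knob: 0 at rest, grows clockwise as seen looking at the sloping plate, hard stop at 1.25. A spring (about 0.08 N m at rest, 0.2 N m at the stop) returns it when let go. Near the stop the catch lets go of the tray, which pops out about 18 mm
- knob_grip (a point): on the axis of the brass catch knob in the middle of the sloping plate, 32 mm off the plate (the height to grip). z: knob axis out of the plate, 26 degrees from vertical, leaning to the front; x: along the grip bar (up the slope at rest), turns with the knob. Bar 46 long, 14 thick, 10 to 40 mm off the plate, on a disc 34 mm across whose top is 10 mm off the plate
- tray (a joint): how far the tray drawer in the cabinet's front is pulled out (m): 0 shut, about 0.018 popped, 0.10 at its stop. It slides along the cabinet's -x; it is held shut until the catch is turned
- tray_handle (a point): middle of the steel bar handle on the tray's wooden front: bar 10 mm thick, 100 mm long along the cabinet's y, its axis 50 mm out from the tray's front (45 mm clear behind it: fingers opened too wide there push the tray back in) and 50 mm above the bench; moves with the tray, axes as the cabinet's
- pot: bystander: open steel pot with two side handles, 110 mm across, 100 high; origin under its centre
- bowl: bystander: white bowl, 100 mm across, 50 high; origin under its centre
- mandrel: bystander: upright tapered steel ring stick, foot 52 mm across, 150 high, standing beside the cabinet on its left; origin under its centre
- hammer: bystander: hammer, 220 mm long, lying beside the cabinet on its right; origin under its middle
- brush: bystander: bench brush, 160 mm long, lying; origin under its middle
- jar: bystander: amber glass jar, 54 mm across, 60 high, standing on the flat top of the cabinet; origin under its centre
- bangle: bystander: brass bangle, 68 mm across, 10 high, lying flat; origin under its centre

How it is judged:
By the outcome, as a careful person would: the job done as asked, in the order asked, and still so for the second after the job is handed in, with the robot touching nothing.
It also fails if it takes over 61 s, if anything falls off the work surface, if the arm or the gripper's body presses on something with over 40 N, if the wrist force passes 120 N, or if a joint passes its speed limit or range.

## Working session

There is one attempt and no reset: what is moved stays moved. The work goes in short steps, each a Python script; the robot and the scene stay as the last script left them, time stands still between calls to the robot, and variables do not carry over. Pictures are saved under pics/ and viewed, at most 10 in all, crops included, and the job is handed in when it is done.

```bash
mkdir -p pics; cat > h.py <<'E'
import numpy as np, cv2
from plant import r
def save(name, fn):
    d=r.get_image(name); cv2.imwrite('pics/'+fn, d['img'][:,:,::-1]); np.savez('pics/'+fn[:-4]+'.npz', **d); return d
def slopes(d,uv):
    uv=np.atleast_2d(np.asarray(uv,float))
    K=np.array([[d['fx'],0,d['cx']],[0,d['fy'],d['cy']],[0,0,1.]],float)
    return cv2.undistortPoints(uv[:,None],K,np.array([float(d['k1']),0,0,0]))[:,0]
def pts(d,uv):  # from depth
    uv=np.atleast_2d(np.asarray(uv)); s=slopes(d,uv); z=d['z_map'][uv[:,1].astype(int),uv[:,0].astype(int)]
    c=np.c_[s[:,0]*z,-s[:,1]*z,-z]; V=d['view']; return (c-V[:3,3])@V[:3,:3], z
def plane(d,uv,n,p0):  # rays onto plane n.(p-p0)=0
    s=slopes(d,uv); V=d['view']; w=np.c_[s[:,0],-s[:,1],-np.ones(len(s))]@V[:3,:3]; o=-V[:3,:3].T@V[:3,3]
    t=((np.asarray(p0)-o)@n)/(w@n); return o+w*t[:,None]
def cloud(d):
    v,u=np.mgrid[0:400,0:640]; P,z=pts(d,np.c_[u.ravel(),v.ravel()]); return P.reshape(400,640,3), z.reshape(400,640)>0
E
python3 - <<'E'
from h import *
a=save('top','top0.png');b=save('side','side0.png')
for d in(a,b):
    V=d['view'];print(-V[:3,:3].T@V[:3,3],-V[2,:3],d['fx'],d['k1'])
print(r.read_state())
E
```

```text
[ 0.42477227 -0.01399833  1.2419387 ] [ 0.1251638  -0.00380623 -0.99212879] 393.84773137766854 -0.0965583642302497
[0.36525209 0.74927987 0.94381845] [ 0.19288303 -0.66060119 -0.7255358 ] 390.54731207077134 -0.030765871964309573
{'time': 0.1, 'qpos': array([ 6.53714353e+01,  2.05947309e+01,  8.65911336e+01, -1.03822341e-03,
        7.29110422e+01, -6.59403962e+00]), 'joint_vel': array([ 0.02839924, -0.21742221, -0.15348442, -0.07952706, -0.08990363,
        0.01399269]), 'tau': array([-3.93118189e-04, -5.16359246e+01, -2.71406776e+01,  6.74460037e-02,
        2.76750745e-02, -1.94997665e-05]), 'ee_pos': array([0.18549787, 0.56994682, 0.22189507]), 'tool_rot': array([-1.79903620e+02, -1.01428599e-02,  1.61965772e+02]), 'wrist_force': array([-0.85114543, -0.12318219, -0.24410838]), 'ft_torque': array([-0.04083491, -0.00652613,  0.00454148]), 'grip_force': 0.0, 'gripper_width': 0.08757599963701308}
```

View pics/top0.png

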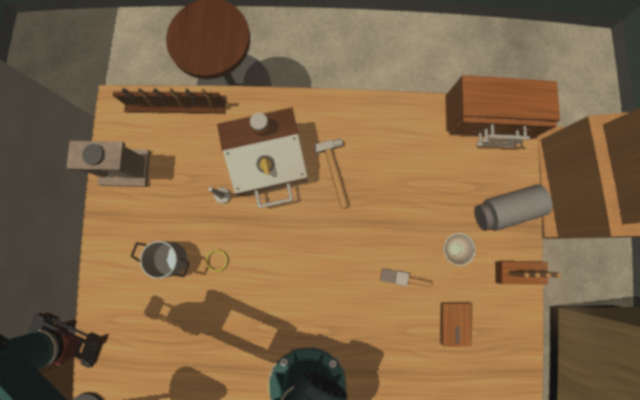

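View pics/side0.png

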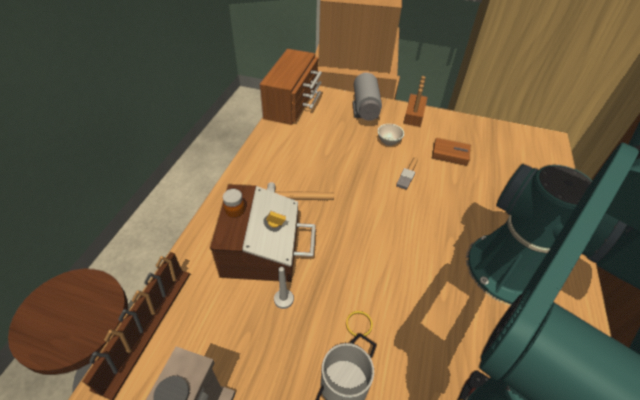

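The top view shows the cabinet with its plate at about (265,162), the knob at (265,165) and the handle at (275,196). The mandrel is at (220,195), the hammer at (333,170) and the jar at (259,121). The side view agrees: plate (272,225), handle (307,241), mandrel (284,290).

```bash
cat > m.py <<'E'
from h import *
def L(n): return dict(np.load('pics/'+n+'.npz'))
for n,box in(('top0',(215,125,315,215)),('side0',(235,185,325,270))):
    d=L(n);P,ok=cloud(d);hsv=cv2.cvtColor(d['img'],cv2.COLOR_RGB2HSV)
    m=np.zeros((400,640),bool);m[box[1]:box[3],box[0]:box[2]]=1
    gray=m&ok&(hsv[...,1]<70)&(hsv[...,2]>110)
    c=gray&(P[...,2]>.08)&(P[...,2]<.155)
    nl,lab,st,_=cv2.connectedComponentsWithStats(c.astype(np.uint8));c=lab==1+np.argmax(st[1:,4])
    # robust plane
    q=P[c];k=np.ones(len(q),bool)
    for _ in range(6):
        o=q[k].mean(0);nn=np.linalg.svd(q[k]-o)[2][2];nn*=np.sign(nn[2]);k=abs((q-o)@nn)<.003
    tilt=np.degrees(np.arccos(nn[2]));yawn=np.degrees(np.arctan2(-nn[1],-nn[0]))
    # outline rectangle via rays onto plane
    hull=cv2.convexHull(np.argwhere(c)[:,::-1].astype(np.int32))[:,0]
    W=plane(d,hull,nn,o)
    # horizontal projected rectangle
    rc=cv2.minAreaRect((W[:,:2]*1000).astype(np.float32))
    print(n,c.sum(),k.sum(),'tilt',tilt,'yaw',yawn,'rect',rc,'o',o)
    y=hsv; br=m&ok&(hsv[...,1]>110)&(hsv[...,0]>17)&(hsv[...,0]<32)&(P[...,2]>.12)
    print(' brass',br.sum(),P[br].mean(0),P[br].max(0),P[br].min(0), 'hue plate->', np.argwhere(br).mean(0))
    hd=gray&(P[...,2]>.03)&(P[...,2]<.075)
    print(' handle',hd.sum(),P[hd].mean(0),cv2.minAreaRect((P[hd][:,:2]*1000).astype(np.float32)))
E
python3 m.py; python3 -c "
import cv2
a=cv2.imread('pics/top0.png')[100:220,200:360];b=cv2.imread('pics/side0.png')[180:300,200:360]
cv2.imwrite('pics/c0.png',cv2.resize(cv2.vconcat([a,b]),None,fx=2.5*.99,fy=2.5*.99,interpolation=3))"
```

```text
top0 3098 2571 tilt 25.95440790956783 yaw 14.551088608771089 rect ((660.89111328125, 141.0883026123047), (120.8365249633789, 217.70242309570312), 14.581101417541504) o [0.6623558  0.14137099 0.11522494]
 brass 126 [0.65210156 0.13872753 0.14224336] [0.67280698 0.15773621 0.16287943] [0.62829338 0.12610778 0.12040328] hue plate-> [164.78571429 264.65079365]
 handle 168 [0.5685868  0.12173569 0.05525522] ((574.92822265625, 155.93173217773438), (66.49893188476562, 270.6156311035156), 9.434149742126465)
side0 2780 2611 tilt 26.034799522144997 yaw 14.422546628683994 rect ((659.4483032226562, 143.96734619140625), (119.30675506591797, 224.9379119873047), 14.27570629119873) o [0.65883576 0.15442961 0.11570282]
 brass 203 [0.64951352 0.14554321 0.14011966] [0.67293687 0.15871238 0.16274061] [0.62395562 0.13052571 0.12008498] hue plate-> [218.81773399 274.89162562]
 handle 239 [0.57277537 0.12363458 0.05605087] ((575.733154296875, 122.82679748535156), (55.35186767578125, 189.38955688476562), 14.519322395324707)
```

View pics/c0.png

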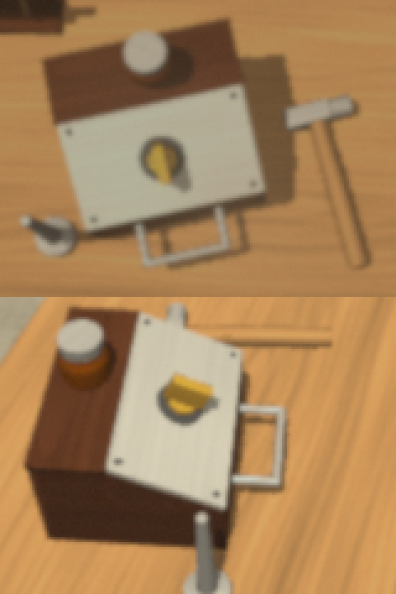

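The crop confirms the knob bar lies along the slope at rest, and that the handle, mandrel, hammer and jar are clear of the working area. I'll refine the points in the cabinet frame and check IK for every pose.

```bash
cat > g.py <<'E'
from h import *
from scipy.spatial.transform import Rotation as Ro
yaw=np.radians(14.5); C=np.array([[np.cos(yaw),-np.sin(yaw),0],[np.sin(yaw),np.cos(yaw),0],[0,0,1]])
O=np.array([.6602,.1425,0])-C@[.06,0,0]
a=np.radians(26)
def W(p): return O+C@np.asarray(p,float)
def eul(x,z):  # tool x,z axes in cabinet frame
    R=np.c_[x,np.cross(z,x),z]; return Ro.from_matrix(C@R).as_euler('xyz',degrees=True)
n=np.array([-np.sin(a),0,np.cos(a)]); up=np.array([np.cos(a),0,np.sin(a)])
def knob(off,th,flip=1):  # TCP pose with grasp point `off` m off plate, turned th rad clockwise
    x=flip*(Ro.from_rotvec(-th*n).apply(up)); return W(np.array([.06,0,.085+.06*np.tan(a)])+n*(off-.019)), eul(x,-n)
def handle(pull,tilt,back=0,flip=1,dx=0,dz=0,dy=0): # grasp point at handle, backed off along tool
    t=np.radians(tilt); z=np.array([np.sin(t),0,-np.cos(t)]); 
    return W(np.array([-.05-pull+dx,dy,.05+dz])+z*(.019-back)), eul(np.array([0,flip,0.]),z)
E
cat > p.py <<'E'
from g import *
for nm in('top0','side0'):
    d=dict(np.load('pics/'+nm+'.npz'));P,ok=cloud(d);Q=(P-O)@C;hsv=cv2.cvtColor(d['img'],cv2.COLOR_RGB2HSV)
    def s(t,m):
        q=Q[m&ok]; print(nm,t,len(q),*(np.round(f,4) for f in(np.median(q,0),q.min(0),q.max(0)))) if len(q) else print(t,0)
    x,y,z=Q[...,0],Q[...,1],Q[...,2]
    s('handlebar',(x>-.075)&(x<-.042)&(abs(y)<.08)&(z>.04)&(z<.07))
    h=(Q-[.06,0,.085+.06*np.tan(a)])@n
    s('knobtop',(h>.034)&(h<.046)&(abs(x-.045)<.04)&(abs(y)<.04))
    s('jar',(x>.11)&(x<.21)&(abs(y)<.11)&(z>.17))
    s('mandrel',(x>-.12)&(x<.12)&(y>.112)&(y<.2)&(z>.02))
for f in(1,-1):
    for t in(0,.6,1.25,1.32): p,e=knob(.034,t,f); q=r.ik(p,e); print('knob',f,t,p.round(3),None if q is None else np.round(q,0))
    p,e=knob(.12,0,f);q=r.ik(p,e);print('hover',None if q is None else np.round(q,0))
    for tl in(20,30,40,50):
        print(f,tl,[None if (q:=r.ik(*handle(pu,tl,b,f))) is None else list(np.round(q)) for pu,b in((.018,.08),(.018,0),(.1,0),(.1,.08))])
E
python3 p.py
```

```text
top0 handlebar 125 [-0.0495 -0.0016  0.0547] [-0.0541 -0.0552  0.0465] [-0.0423  0.0548  0.0612]
top0 knobtop 81 [ 0.045  -0.0005  0.151 ] [ 0.0243 -0.0073  0.1391] [0.0662 0.0065 0.1629]
top0 jar 329 [ 0.157  -0.0166  0.2034] [ 0.1353 -0.0415  0.1713] [0.1872 0.0112 0.2092]
top0 mandrel 103 [0.0121 0.1574 0.087 ] [0.0012 0.1482 0.0202] [0.025  0.1688 0.1535]
side0 handlebar 118 [-0.0493  0.0054  0.0549] [-0.0544 -0.055   0.0488] [-0.0433  0.0555  0.0589]
side0 knobtop 93 [0.0448 0.0023 0.1504] [ 0.0236 -0.0074  0.1398] [0.0653 0.0082 0.1627]
side0 jar 393 [ 0.1587 -0.0018  0.2021] [ 0.1354 -0.037   0.1702] [0.1875 0.0148 0.2085]
side0 mandrel 222 [0.0157 0.1702 0.0854] [0.0062 0.1121 0.02  ] [0.1189 0.1761 0.1545]
knob 1 0 [0.654 0.141 0.128] [  3.  22. 107.  11.  26.  70.]
knob 1 0.6 [0.654 0.141 0.128] [  3.  22. 107.  11.  26. 104.]
knob 1 1.25 [0.654 0.141 0.128] [  3.  22. 107.  11.  26. 142.]
knob 1 1.32 [0.654 0.141 0.128] [  3.  22. 107.  11.  26. 146.]
hover [  3.  13. 107.   9.  35.  72.]
1 20 [[np.float64(1.0), np.float64(16.0), np.float64(120.0), np.float64(11.0), np.flo
[... 501 characters left out ...]
4 0.141 0.128] [  3.  22. 107.  11.  26. -38.]
knob -1 1.32 [0.654 0.141 0.128] [  3.  22. 107.  11.  26. -34.]
hover [   3.   13.  107.    9.   35. -108.]
-1 20 [[np.float64(1.0), np.float64(16.0), np.float64(120.0), np.float64(11.0), np.float64(25.0), np.float64(157.0)], [np.float64(1.0), np.float64(26.0), np.float64(120.0), np.float64(18.0), np.float64(15.0), np.float64(151.0)], None, [np.float64(-3.0), np.float64(10.0), np.float64(129.0), np.float64(16.0), np.float64(22.0), np.float64(149.0)]]
-1 30 [None, None, None, None]
-1 40 [None, [np.float64(-3.0), np.float64(34.0), np.float64(136.0), np.float64(157.0), np.float64(30.0), np.float64(6.0)], None, None]
-1 50 [None, None, None, None]
```

The geometry agrees with the model to about 1 mm, so I'll scan the handle tilts while doing the knob. The approach comes first.

```bash
python3 - <<'E'
from g import *
for tl in(5,8,10,12,15,18):
    print(tl,[None if (q:=r.ik(*handle(pu,tl,b,1))) is None else np.round(q).astype(int).tolist() for pu,b in((.018,.1),(.018,0),(.06,0),(.105,0),(.1,.1))])
r.gripper_to(.06)
p,e=knob(.15,0,-1)
r.reach(p+np.array([-.08,0,.12]),e)
r.move_linear(p,e,velocity=.2)
print(r.read_state()['time'],r.read_state()['wrist_force'])
save('wrist','w1.png');save('side','s1.png')
cv2.imwrite('pics/v1.png',cv2.vconcat([cv2.imread('pics/w1.png')[50:350],cv2.imread('pics/s1.png')[100:400]]))
E
```

```text
5 [[4, 19, 104, 1, 52, -12], [4, 29, 108, 1, 39, -12], [3, 26, 113, 2, 36, -13], [2, 24, 119, 2, 32, -15], [1, 13, 114, 2, 48, -14]]
8 [[3, 18, 107, 2, 47, -13], [3, 28, 110, 3, 34, -13], [2, 26, 115, 3, 31, -15], [1, 24, 121, 4, 28, -17], [1, 12, 117, 3, 44, -16]]
10 [[3, 17, 109, 3, 44, -14], [3, 27, 112, 4, 31, -15], [2, 25, 117, 5, 28, -16], [1, 23, 123, 6, 25, -19], [0, 11, 118, 4, 41, -17]]
12 [[2, 16, 111, 4, 41, -15], [3, 27, 113, 5, 28, -16], [2, 25, 119, 6, 25, -18], [0, 23, 124, 8, 21, -22], [0, 10, 120, 5, 38, -19]]
15 [[2, 15, 114, 6, 36, -17], [2, 27, 116, 8, 23, -19], [1, 25, 121, 10, 20, -23], [-1, 23, 127, 14, 17, -28], [-2, 9, 123, 7, 34, -22]]
18 [[1, 14, 117, 8, 32, -20], [2, 26, 118, 13, 18, -24], [0, 25, 124, 17, 15, -30], [-1, 23, 129, 24, 12, -39], [-3, 8, 126, 11, 29, -26]]
3.6417 [-0.42228588 -0.07106151  0.2514061 ]
```

View pics/v1.png

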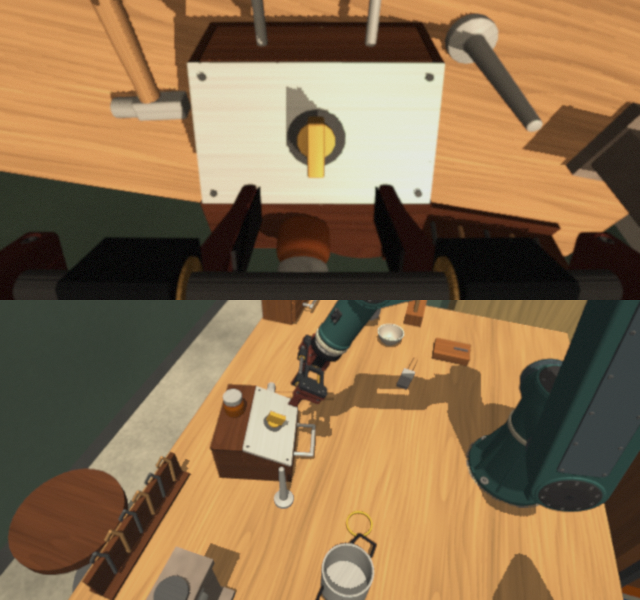

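The wrist view shows the knob bar at (316,150), midway between the fingers and aligned with them. I'll descend, grip, turn, and look.

```bash
python3 - <<'E'
from g import *
def st(t):
    s=r.read_state();print(t,round(s['time'],2),s['wrist_force'].round(1),s['ft_torque'].round(2),round(s['gripper_width'],4),round(s['grip_force'],1))
hit=r.move_linear(*knob(.06,0,-1),velocity=.15,max_force=15)
hit=hit or r.move_linear(*knob(.034,0,-1),velocity=.06,max_force=12)
st('down %s'%hit)
if not hit:
    r.gripper_to(0);st('grip')
    if .009<r.read_state()['gripper_width']<.02:
        for th in(.4,.8,1.15,1.27,1.31):
            q=r.ik(*knob(.034,th,-1)); r.set_joints(q);st('th%.2f'%th)
        r.hold(.3);st('hold')
    d=save('side','s2.png');P,ok=cloud(d);Q=(P-O)@C;x,y,z=Q[...,0],Q[...,1],Q[...,2]
    m=ok&(x>-.18)&(x<-.035)&(abs(y)<.045)&(z>.045)&(z<.065);print(m.sum(),np.median(Q[m],0))
    cv2.imwrite('pics/v2.png',d['img'][130:330,150:400,::-1].repeat(2,0).repeat(2,1))
E
```

```text
down False 5.08 [ 0.7 -0.3  0.5] [-0.01  0.2  -0.01] 0.06 0.0
grip 5.85 [-1.2 -6.7  0.7] [-0.86  0.18 -0.44] 0.0138 30.0
th0.40 6.32 [ 0.1 -3.7  1.3] [-0.66  0.05 -0.25] 0.0137 30.0
th0.80 6.78 [ 0.9 -1.4  0.5] [-0.32 -0.15 -0.  ] 0.0135 30.0
th1.15 7.21 [2.7 3.  1. ] [ 0.22 -0.37  0.3 ] 0.0139 30.0
th1.27 7.46 [3.2 3.7 1. ] [ 0.3  -0.49  0.56] 0.014 30.0
th1.31 7.71 [3.2 4.8 1.5] [ 0.27 -0.52  0.85] 0.0145 30.7
hold 8.01 [3.7 4.  0.6] [ 0.3  -0.48  0.9 ] 0.0137 30.7
91 [-0.0703008  -0.0010724   0.05509181]
```

View pics/v2.png

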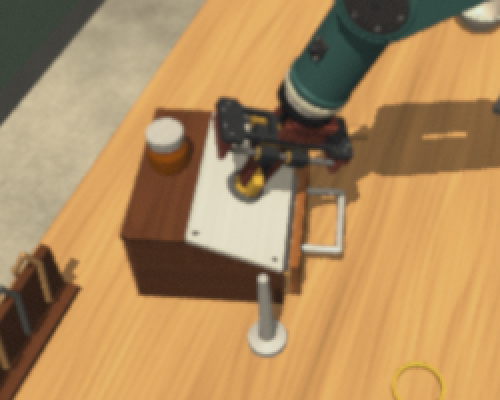

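The tray popped: the handle moved about 20 mm, and the rise in torque shows the stop was reached. Next I'll release the knob, back off along its axis and check both.

```bash
python3 - <<'E'
from g import *
r.gripper_to(.072); r.hold(.4)
p,e=knob(.15,1.31,-1); hit=r.move_linear(p,e,velocity=.15,max_force=15)
print(hit,r.read_state()['time'],r.read_state()['wrist_force'].round(1))
p2,_=handle(.02,12,.15); p2=p2+np.array([0,0,.1])
r.move_linear(p+np.array([-.1,-.02,.06]),e,velocity=.25)
for nm in('top','side'):
    d=save(nm,nm+'3.png');P,ok=cloud(d);Q=(P-O)@C;x,y,z=Q[...,0],Q[...,1],Q[...,2]
    m=ok&(x>-.18)&(x<-.035)&(abs(y)<.045)&(z>.045)&(z<.062);print(nm,m.sum(),np.median(Q[m],0),Q[m].min(0),Q[m].max(0))
    h=(Q-[.06,0,.085+.06*np.tan(a)])@n;m=ok&(h>.034)&(h<.046)&(abs(x-.045)<.04)&(abs(y)<.04)
    if m.sum(): print('knob',m.sum(),Q[m].min(0),Q[m].max(0))
cv2.imwrite('pics/v3.png',cv2.hconcat([cv2.resize(cv2.imread('pics/top3.png')[80:230,200:380],None,fx=2,fy=2),cv2.resize(cv2.imread('pics/side3.png')[160:310,180:360],None,fx=2,fy=2)]))
E
```

```text
False 10.3833 [ 0.7 -0.1  0. ]
top 71 [-0.07050768 -0.01229604  0.05477346] [-0.07538063 -0.0442467   0.04770708] [-0.06509707  0.04441514  0.05904147]
knob 79 [ 0.02381934 -0.00733892  0.13941923] [0.06535709 0.00658971 0.16341175]
side 95 [-0.07018218 -0.00072904  0.05517427] [-0.07531427 -0.04472936  0.04816886] [-0.03804823  0.04469678  0.06102981]
knob 91 [ 0.02329453 -0.00721608  0.13820905] [0.06609795 0.00792156 0.1617292 ]
```

View pics/v3.png

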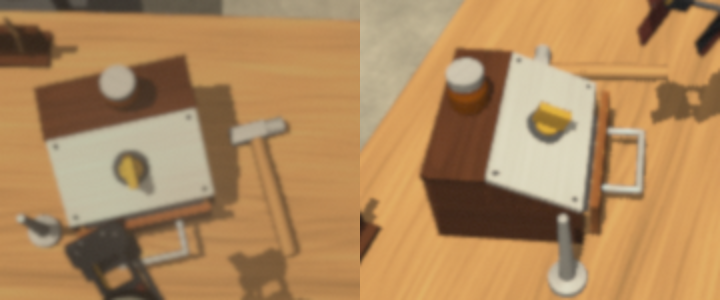

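The knob is back at rest, with the same extents as at the start, and the tray has popped 20 mm. Now I'll grip the handle and pull.

```bash
python3 - <<'E'
from g import *
def st(t):
    s=r.read_state();print(t,round(s['time'],2),s['wrist_force'].round(1),s['ft_torque'].round(2),round(s['gripper_width'],4),round(s['grip_force'],1))
T=12;P0=.0203
r.gripper_to(.032)
r.reach(*handle(P0,T,.14)); st('hover')
hit=r.move_linear(*handle(P0,T,.04),velocity=.15,max_force=12) or r.move_linear(*handle(P0,T,0),velocity=.06,max_force=10)
st('down %s'%hit)
if not hit:
    r.gripper_to(0);st('grip')
    if .006<r.read_state()['gripper_width']<.014:
        h1=r.move_linear(*handle(.09,T,0),velocity=.06,max_force=25);st('pull %s'%h1)
        if not h1: h2=r.move_linear(*handle(.106,T,0),velocity=.025,max_force=20);st('stop %s'%h2)
    s=r.read_state();print(((s['ee_pos']-O)@C).round(4), ((handle(.1,T)[0]-O)@C).round(4))
E
```

```text
hover 12.45 [ 0.4 -0.6  0.1] [-0.06  0.14 -0.  ] 0.0322 0.0
down False 14.08 [ 0.6 -0.   0.6] [-0.05  0.15 -0.05] 0.032 0.0
grip 14.57 [ 0.2 -0.2  3.3] [-0.05  0.12 -0.03] 0.0094 30.0
pull False 15.88 [-1.1  0.5 10.2] [ 0.1  -0.08 -0.01] 0.0089 30.0
stop True 16.32 [1.8 3.3 0.7] [0.37 0.01 0.12] 0.009 30.0
[-0.1442  0.      0.0318] [-0.146  -0.      0.0314]
```

```bash
python3 - <<'E'
from g import *
T=12
def st(t):
    s=r.read_state();print(t,round(s['time'],2),s['wrist_force'].round(1),round(s['gripper_width'],4),((s['ee_pos']-O)@C).round(4))
h=r.move_linear(*handle(.105,T,0),velocity=.015,max_force=30);st(h);r.hold(.3);st('held')
r.gripper_to(.034);r.hold(.3);st('open')
s=r.read_state();p=s['ee_pos'];z=C@np.array([np.sin(np.radians(T)),0,-np.cos(np.radians(T))])
h=r.move_linear(p-z*.13,velocity=.12,max_force=10);st(h)
if not h:
    p=r.read_state()['ee_pos'];r.move_linear(p+np.array([-.03,-.15,.06]),velocity=.2)
for nm in('top','side'):
    d=save(nm,nm+'4.png');P,ok=cloud(d);Q=(P-O)@C;x,y,z=Q[...,0],Q[...,1],Q[...,2]
    m=ok&(x>-.18)&(x<-.135)&(abs(y)<.045)&(z>.045)&(z<.062);print(nm,m.sum(),np.median(Q[m],0))
    h=(Q-[.06,0,.085+.06*np.tan(a)])@n;m=ok&(h>.034)&(h<.046)&(abs(x-.045)<.04)&(abs(y)<.04)
    if m.sum(): print('knob',m.sum(),Q[m].min(0),Q[m].max(0))
cv2.imwrite('pics/v4.png',cv2.vconcat([cv2.imread('pics/top4.png')[50:320],cv2.imread('pics/side4.png')[90:400]]))
E
```

```text
True 16.75 [ 1.1  3.5 -1.3] 0.0092 [-0.1442 -0.      0.0318]
held 17.05 [0.  2.5 0.3] 0.0093 [-0.1442  0.      0.0318]
open 17.94 [-0.1  0.5 -0.1] 0.0342 [-0.1431 -0.0002  0.0321]
False 19.18 [0.7 0.3 0.5] 0.0339 [-1.705e-01 -1.000e-04  1.588e-01]
top 99 [-0.14957072  0.00086726  0.05494407]
knob 80 [ 0.02362551 -0.00757605  0.13920967] [0.06615851 0.00641698 0.16470442]
side 105 [-0.14809898 -0.00059781  0.05462286]
knob 94 [ 0.02321797 -0.00873801  0.13817502] [0.06591884 0.00875014 0.16140004]
```

View pics/v4.png

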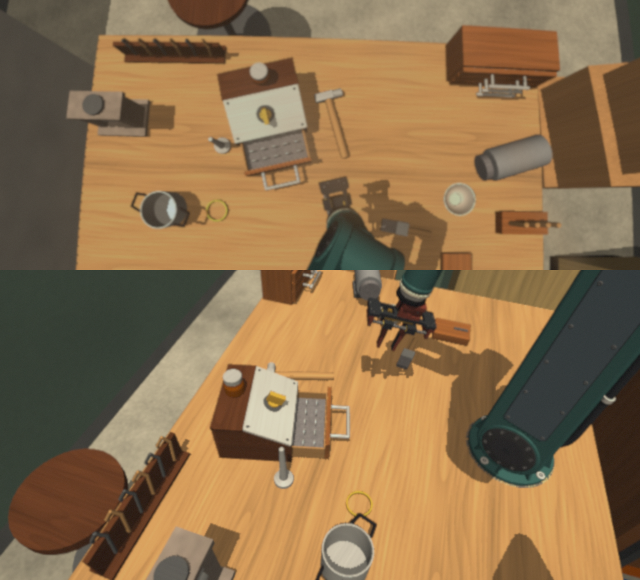

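The tray is out 0.10 m, the pull was stopped by force twice at the same place, the knob is at rest, and nothing else has moved. I'm handing the job in.

```bash
python3 -c "
from h import *
r.hold(.3);print(r.finish_job(),r.read_state()['time'])"
```

```text
the job is handed in; nothing more can be done
the job is handed in; nothing more can be done
```

The job is handed in: the catch was turned to its stop and sprang back fully, the tray is out about 0.10 m at its stop and let go, and nothing else on the bench or cabinet looks moved in the final pictures, at about 20 s of the 61 s allowed.

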